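# Set the length stop one hole further out

## Robot

A 7-joint arm with a two-finger parallel gripper is mounted at the origin on the work surface. World frame = base frame: x ahead of the robot, y to its left, z up, the work surface at z = 0. Lengths are in m, angles in rad, forces in N, time in s.
With the tool pointing down it reaches from about 0.4 to 0.85 m from the base axis. Payload 10.4 kg.
Tool frame: the origin (TCP) lies on the centre line of the jaws, within the pads' length; the fingertips stand 22 mm ahead of it and the grasp point (between the pads) lies 3 mm ahead of it; y points along the fingers, z is the direction in which the jaws open and shut, and the axes are right-handed (so a half turn about y gives the same grasp; the last joint's range is limited). The gripper opens to 87 mm and grips with 3 to 60 N. Pads are 19 mm wide; open, the fingers measure 117 mm over their backs; the gripper's body (75 mm by 190 mm) begins 51 mm behind the grasp point.
Start: joints at [1.165, 0.332, -0.065, 1.46, 0.022, 1.35, -0.088], TCP at [0.233, -0.58, 0.245] pointing down, gripper open.
Joint ranges: [-2.6, 2.6], [-0.5, 2.12], [-1.47, 1.34], [0.16, 2.42], [-1.27, 4.41], [0.06, 2.06], [-2.6, 2.6]. Speed limits (rad/s): [2.22, 2.22, 2.79, 2.79, 3.14, 3.14, 3.14].

## Interface

Orientations are given as a unit quaternion [x, y, z, w].
In Python, from plant import * gives the robot as it stands. Calls block until the motion is done:
- goto(position, orientation): joint-space move of the TCP to a pose.
- line_to(position, v=0.15, frame=None, stop_force=None): straight line of the TCP; frame=None keeps the orientation; v is the mean speed in m/s. With stop_force (N) it stops when the force on the tool has changed by that much, and returns True; else False.
- move_joints(angles): joint-space move.
- command_gripper(opening, effort=None): opening from 0.0 (shut) to 1.0 (fully open); effort is the grip in N (None keeps the last); returns when the fingers have stopped.
- dwell(seconds).
- inverse_kinematics(position, orientation): joint angles nearest the present ones, or None.
- observe(): the state.
- get_image(name): name is "scene" or "top" or "wrist"; returns the picture (384x512x3 uint8, blue, green, red); there is no depth.
- camera_info(name): a dict with "fovy" (degrees; the focal length in pixels is half the picture's height over the tangent of half this angle, whatever the lens; pixels are square), "cx", "cy" (the principal point, pixels), "dist" ([k1, k2, p1, p2, k3] as OpenCV has them; the pictures are not rectified), "origin" and "rotation" of the camera in the world; the wrist camera has in their place "T_tool_cam" (4x4, takes a point from camera to tool coordinates, whose origin is the TCP and whose axes are the tool frame's). Camera axes: x right, y down, z forward; pixel columns grow to the right and rows downward; lengths in m; the calibration is good to about 2 mm. A picture is of the moment at which its call begins: read the wrist's pose just before it. camera_info takes no time and is no camera call.
A pose or a line that the arm cannot do raises IKError and nothing moves.
- finish_job(): hands the job in, once; it reports no verdict.
The state is a dict: "clock": time; "qpos": joint angles; "qd": joint speeds; "tau": joint torques, N m; "tcp_pos": TCP position; "ee_rot": TCP orientation; "wrist_force": force on the tool from outside, world axes, zero at the start; "moment": the same for the moment, N m; "opening": opening from 0.0 (shut) to 1.0 (fully open).
Only numpy, scipy, OpenCV 4.12 (cv2) and the standard library are available. Lean on these libraries where they do the work, as an engineer would, in place of code of your own. Each camera call takes 0.05 s, during which the arm holds its last target.

## Task

Set the machine's length stop one hole further out: press its spring snap button flush down onto the rail, slide the telescoping tube outward, and let the button spring fully up again in the very next hole. The round lock screw on the rail may or may not be holding the tube, which only shows when you try to slide it; if it holds, first loosen it counter-clockwise. Leave the things lying around where they are, and let go of everything when done.

Things in the scene. Friction and masses are not known exactly. Their poses are not given: they have to be found in the camera images.
- rail: Fixed aluminium rail, 217 long, 46 wide, top face 80 above the table, on a dark base plate 240 x 110 x 12. Origin: on the table, under the rail. x axis: along the rail, OUTWARD, the way the telescoping tube with the upright grey stop plate (70 wide, top 102 above the table) sticks out; z up. Never moves. From the origin along x: snap button at -60, next hole -20, last hole +20, lock screw +64 mm.
- cap_top (a point): Centre of the flat face of the snap button, a black cap 36 long (along the rail) x 30 wide; moves with it; x outward. The face runs 15 mm either way along x and is 12 mm above the rail's top when up, 5 when pressed flush. Beyond it, x +15 to +21, a ridge 6 mm high runs across the cap: a fingertip on the face can push outward against it. Pressed 4 mm or more the button lets the tube slide.
- snap (a joint): How far the snap button is pressed down, m: 0 = fully up in a hole, 0.007 = flush on the rail. Spring about 3 N at 0, 6 N fully down. Between holes its steel block runs under the rail's top wall, so it stays 0.004 down by itself and springs up on meeting a hole (1.5 mm play either way; the hole's edge then stops the tube).
- tube (a joint): How far the telescoping tube (with stop plate and snap button) has slid outward along the rail's x, m: 0 = first hole (start), 0.040 = the next hole, 0.080 = the last hole. Slides with about 2 N of friction once free. If the lock screw is holding, it stops hard after about 2 mm.
- next_hole (a point): Centre of the next hole, in the plane of the rail's top face (80 mm above the table), fixed; axes as the rail's. The holes are square, 18 long x 23 wide, 40 apart, three in all, joined by a slot 8 wide. The snap button starts in the first, the farthest from the stop plate.
- lock_grip (a point): On the upright axis of the lock screw, 20 mm above the rail's top face; fixed, does not turn. The screw is a round black knurled knob, 36 mm diameter, from 8 to 30 mm above the rail. Counter-clockwise from above loosens: from fully tight 0.65 rad frees the tube, 1.8 rad is the end stop. Friction 0.06 N m, stays where left. Its angle is not told and cannot be seen; it may already be loose.
- bin: Bystander: blue open bin with white sleeves, 160 x 200 x 90 high, origin at the centre of its underside.
- mouse: Bystander: black computer mouse, 105 x 60 x 31 high, origin at the centre of its underside.
- driver: Bystander: screwdriver lying on the table.
- fitting: Bystander: brass pipe fitting, 32 diameter x 46 high, standing; origin at the centre of its underside.

How it is judged:
On the way:
1. the snap button is pressed flush down while the tube is still at its first hole (value of joint snap above 0.0055 m and value of joint tube below 0.012 m), for 0.05 s.
At the end, for the whole second after the job is handed in: The tube rests at the next hole (40 mm further out, within 3 mm) and the snap button is fully up in it (within 1.5 mm) (value of joint tube between 0.037 and 0.043 m and value of joint snap below 0.0015 m and velocity of joint tube between -0.005 and 0.005 m/s); the robot touches nothing.
It fails at once if a bystander (bin, mouse, screwdriver, fitting) is shoved more than 30 mm (distance of any of bin, mouse, driver, fitting from where it was at the start of the episode above 0.03 m).
It also fails if it takes over 64 s, if anything falls off the work surface, if the arm or the gripper's body presses on something with over 40 N, if the wrist force passes 120 N, or if a joint passes its speed limit or range.

## Working session

There is one attempt and no reset: what is moved stays moved. The work goes in short steps, each a Python script; the robot and the scene stay as the last script left them, time stands still between calls to the robot, and variables do not carry over. Pictures are saved under pics/ and viewed, and the job is handed in when it is done.

```bash
mkdir -p pics; ls; python3 - <<'E'
from plant import *
import cv2
for n in ["scene","top","wrist"]:
    i=get_image(n); cv2.imwrite(f"pics/{n}0.png",i)
    print(n,camera_info(n))
s=observe(); print(s)
E
```

```text
pics
scene {'fovy': 57.5390414344514, 'cx': 251.690571682971, 'cy': 189.6518785647793, 'dist': array([-0.07099442,  0.        ,  0.        ,  0.        ,  0.        ]), 'origin': array([ 1.4157955 , -0.27695751,  0.71347852]), 'rotation': array([ 0.72032605,  0.51920952, -0.25839776, -0.38050291])}
top {'fovy': 44.73693903351007, 'cx': 244.07468529570735, 'cy': 186.847831424085, 'dist': array([-0.15457295,  0.        ,  0.        ,  0.        ,  0.        ]), 'origin': array([ 0.275106  , -0.01057007,  1.69029935]), 'rotation': array([ 0.70798731, -0.69948794,  0.06207615, -0.0749476 ])}
wrist {'fovy': 69.77875229629495, 'cx': 254.40158696913966, 'cy': 192.11235406532984, 'dist': array([-0.03701812,  0.        ,  0.        ,  0.        ,  0.        ]), 'T_tool_cam': array([[ 3.82217045e-04,  9.61134087e-01,  2.76081730e-01,
        -7.53956751e-02],
       [ 7.28681544e-05, -2.76081776e-01,  9.61134147e-01,
        -1.39731038e-01],
       [ 9.99999924e-01, -3.47244287e-04, -1.75559228e-04,
         2.57100314e-04],
       [ 0.00000000e+00,  0.00000000e+00,  0.00000000e+00,
         1.00000000e+00]])}
{'clock': 0.15, 'qpos': array([ 1.16543386,  0.33271197, -0.06469106,  1.46074608,  0.02163696,
        1.34990432, -0.08852843]), 'qd': array([ 0.00066939, -0.00226808,  0.00135164, -0.00148581, -0.00040515,
        0.00109608,  0.0006787 ]), 'tau': array([ 6.62446964e-04, -6.23632121e+01,  2.44918390e-02, -3.90142715e+01,
       -6.13416522e-02,  3.72106978e-02,  1.68147799e-04]), 'tcp_pos': array([ 0.2333116 , -0.57952882,  0.24394699]), 'ee_rot': array([-0.1345999 ,  0.69456313, -0.69383174,  0.13439656]), 'wrist_force': array([ 0.71421944, -0.32862476, -0.28562832]), 'moment': array([-2.36576832e-02,  5.07325630e-05,  2.50594693e-02]), 'opening': 1.0014358852789327}
```

View pics/scene0.png

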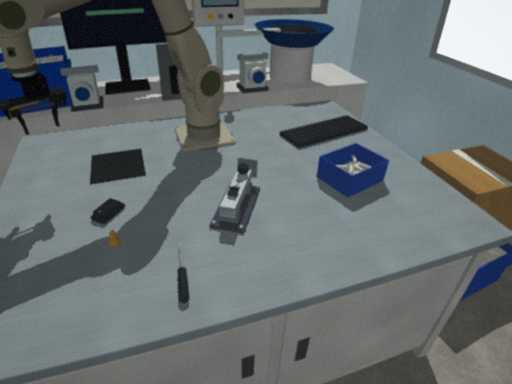

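View pics/top0.png

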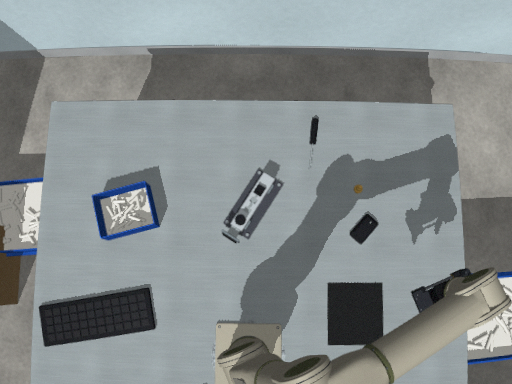

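View pics/wrist0.png

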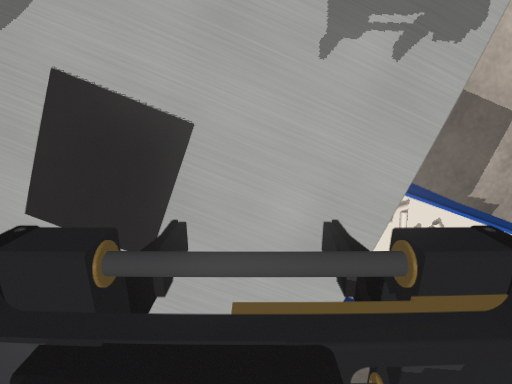

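The top view shows the rail around (252,202), with the knob near (240,219), the stop plate near (231,237) and the cap near (261,188). Outward points toward the robot. I'll enlarge it.

```bash
cat > h.py <<'E'
from plant import *
import numpy as np, cv2
from scipy.spatial.transform import Rotation as R
def K(ci,h=384):
    f=h/2/np.tan(np.radians(ci["fovy"])/2); return np.array([[f,0,ci["cx"]],[0,f,ci["cy"]],[0,0,1.]])
def campose(n,s=None):
    ci=camera_info(n)
    if n=="wrist":
        T=np.eye(4);T[:3,:3]=R.from_quat(s["ee_rot"]).as_matrix();T[:3,3]=s["tcp_pos"];T=T@ci["T_tool_cam"]
        return ci,T[:3,3],T[:3,:3]
    return ci,ci["origin"],R.from_quat(ci["rotation"]).as_matrix()
def px2w(n,uv,z,s=None):
    ci,o,Rm=campose(n,s)
    p=cv2.undistortPoints(np.array([uv],float).reshape(-1,1,2),K(ci),ci["dist"]).reshape(-1,2)
    d=np.c_[p,np.ones(len(p))]@Rm.T
    return o+d*((np.asarray(z)-o[2])/d[:,2])[:,None]
def w2px(n,P,s=None):
    ci,o,Rm=campose(n,s)
    c=(np.atleast_2d(P)-o)@Rm
    return cv2.projectPoints(c,np.zeros(3),np.zeros(3),K(ci),ci["dist"])[0].reshape(-1,2)
def crop(img,x0,y0,w,h,k,name):
    cv2.imwrite(name,cv2.resize(img[y0:y0+h,x0:x0+w],None,fx=k,fy=k,interpolation=cv2.INTER_CUBIC))
E
python3 - <<'E'
from h import *
crop(cv2.imread("pics/top0.png"),210,150,90,100,6,"pics/topc.png")
crop(cv2.imread("pics/scene0.png"),200,150,80,90,6,"pics/scenec.png")
E
```

```text
(no output)
```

View pics/topc.png

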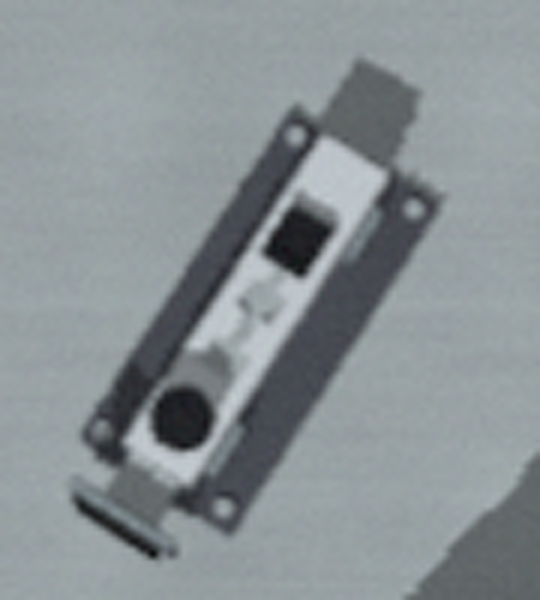

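View pics/scenec.png

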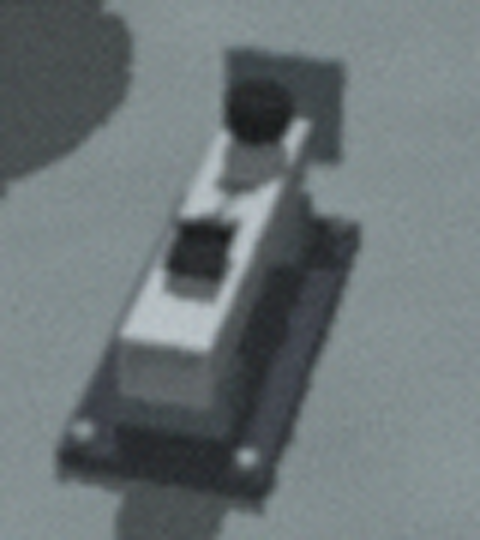

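The rail's top corners in the enlarged crop are roughly (320,132), (389,173), (195,487) and (124,450). The knob is centred near (183,416) and the cap near (298,240).

```bash
python3 - <<'E'
from h import *
f=lambda a:[(210+(x+.5)/6-.5,150+(y+.5)/6-.5) for x,y in a]
c=px2w("top",f([(320,132),(389,173),(195,487),(124,450)]),np.full(4,.08))
k=px2w("top",f([(183,416)]),[.11]); b=px2w("top",f([(298,240)]),[.092])
pl=px2w("top",f([(78,483),(168,545)]),[.102]*2)
print(c,k,b,pl)
far=c[:2].mean(0);near=c[2:].mean(0)
print("len",np.linalg.norm(near-far),np.linalg.norm(c[0]-c[1]))
d=near-far; print("yaw ends",np.arctan2(d[1],d[0]),"yaw bk",np.arctan2(*(k-b)[0][[1,0]]),"dist bk",np.linalg.norm((k-b)[0][:2]))
print("center",(far+near)/2)
E
```

```text
[[ 0.64723887 -0.04487153  0.08      ]
 [ 0.62291617 -0.08559849  0.08      ]
 [ 0.43665238  0.02584152  0.08      ]
 [ 0.45759436  0.06720398  0.08      ]] [[0.47402202 0.03256776 0.11      ]] [[ 0.57995397 -0.03220559  0.092     ]] [[0.43587988 0.09200338 0.102     ]
 [0.40126219 0.04017572 0.102     ]]
len 0.21866998265320703 0.047437106317632254
yaw ends 2.605152352673689 yaw bk 2.5927879377648884 dist bk 0.12416588256449028
center [ 0.54110045 -0.00935613  0.08      ]
```

```bash
cat >> h.py <<'E'
YAW=2.598
def q_for(yaw,sgn=1):
    # tool x along sgn*yaw direction, tool y down
    x=np.array([np.cos(yaw),np.sin(yaw),0])*sgn; y=np.array([0,0,-1.]); z=np.cross(x,y)
    return R.from_matrix(np.c_[x,y,z]).as_quat()
E
python3 - <<'E'
from h import *
for sg in (1,-1):
    for P in ([.54,-.01,.25],[.58,-.032,.11],[.474,.0326,.1]):
        print(sg,inverse_kinematics(P,q_for(YAW,sg)))
E
```

```text
1 [ 0.51289686  0.19940544 -0.65358789  1.65079857  0.12423671  1.33348235
 -2.27479418]
1 [ 0.40977719  0.39950674 -0.5273707   1.71294151  0.22271646  1.08915106
 -2.30158248]
1 [ 0.52922369  0.22225952 -0.75040113  1.97925808  0.17893168  1.00582352
 -2.41968955]
-1 [ 0.61729144  0.22146602 -0.77867555  1.64603367  0.15916789  1.33948719
  0.84139424]
-1 [ 0.56087534  0.44604988 -0.72242886  1.70502981  0.32351882  1.11356429
  0.76935291]
-1 [ 0.67309828  0.26224176 -0.91499705  1.97352414  0.24363771  1.01929249
  0.67267249]
```

```bash
python3 - <<'E'
from h import *
goto([.60,-.045,.27],q_for(YAW,-1))
command_gripper(0.0)
s=observe(); i=get_image("wrist"); cv2.imwrite("pics/w1.png",i)
np.save("s1.npy",s,allow_pickle=True); print(s["clock"],s["tcp_pos"],s["wrist_force"])
E
```

```text
3.9917 [ 0.59999021 -0.04500108  0.26999608] [-0.22414555  0.54031343 -0.40991539]
```

View pics/w1.png

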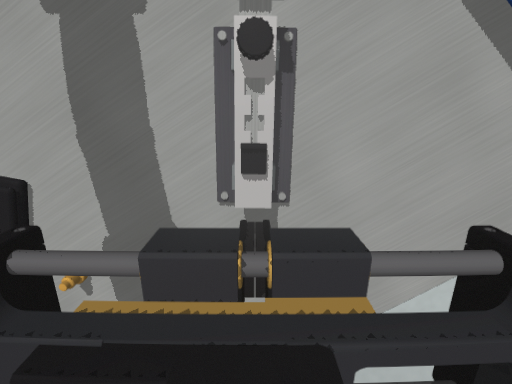

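```bash
python3 - <<'E'
from h import *
i=cv2.imread("pics/w1.png")
crop(i,200,10,110,140,5,"pics/w1a.png"); crop(i,200,110,110,110,5,"pics/w1c.png")
E
```

```text
(no output)
```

View pics/w1a.png

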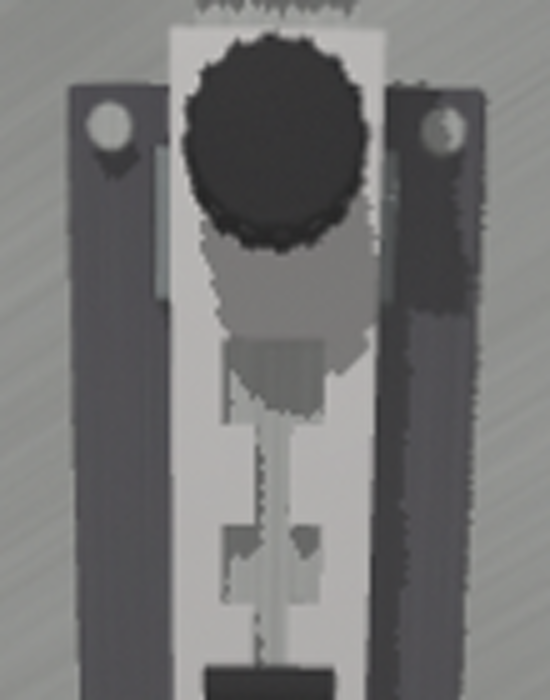

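View pics/w1c.png

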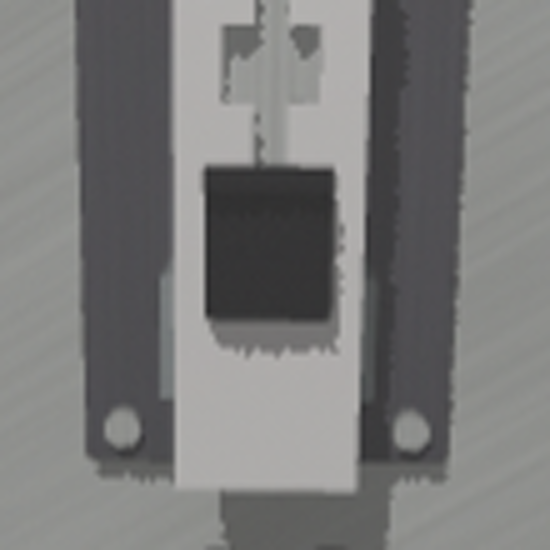

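```bash
python3 - <<'E'
from h import *
s=np.load("s1.npy",allow_pickle=True).item()
g=lambda a,oy:[(200+(x+.5)/5-.5,oy+(y+.5)/5-.5) for x,y in a]
nh=px2w("wrist",g([(221,525),(322,525),(322,605),(221,605)],10),[.08]*4,s)
lh=px2w("wrist",g([(222,340),(325,340),(325,423),(222,423)],10),[.08]*4,s)
kn=px2w("wrist",g([(277,128)],10),[.11],s)
cf=px2w("wrist",g([(205,192),(333,192),(333,319),(205,319)],110),[.092]*4,s)
re=px2w("wrist",g([(175,487),(358,489)],110),[.08]*2,s)
re2=px2w("wrist",g([(170,28),(386,28)],10),[.08]*2,s)
a,b=nh.mean(0),lh.mean(0)
for n,v in dict(nh=a,lh=b,kn=kn[0],cap=cf.mean(0),inner=re.mean(0),outer=re2.mean(0)).items():print(n,v.round(4))
for p,q in ((a,b),(a,kn[0]),(re.mean(0),re2.mean(0)),(cf.mean(0),kn[0])):
    d=q-p; print(np.linalg.norm(d[:2]),np.arctan2(d[1],d[0]))
print(np.linalg.norm(nh[0]-nh[1]),np.linalg.norm(nh[1]-nh[2]),np.linalg.norm(cf[0]-cf[1]),np.linalg.norm(cf[1]-cf[2]))
E
```

```text
nh [ 0.5437 -0.0121  0.08  ]
lh [0.5094 0.0092 0.08  ]
kn [0.4715 0.0329 0.11  ]
cap [ 0.5801 -0.0348  0.092 ]
inner [ 0.632  -0.0671  0.08  ]
outer [0.4485 0.0471 0.08  ]
0.040387219721977945 2.5859917410525104
0.08505813712603964 2.583576104201563
0.21614688545786268 2.5849034403026003
0.1279339504786462 2.5838044188888216
0.02335065636859644 0.01815583053076783 0.029407778281837382 0.029784095415397976
```

```bash
sed -i 's/^YAW=.*/YAW=2.585/' h.py; cat >> h.py <<'E'
U=np.array([np.cos(YAW),np.sin(YAW),0]); NH=np.array([.5437,-.0121,0])
def at(x,z): # x: rail coord, z: TCP height
    p=NH+U*(x+.020); p[2]=z; return p
def rep(t=""):
    s=observe(); d=s["tcp_pos"]-NH; n=np.cross([0,0,1],U)
    print(t,"t%.2f x%.4f n%.4f z%.4f"%(s["clock"],d@U-.020,d@n,s["tcp_pos"][2]),"F u%.1f n%.1f z%.1f"%(s["wrist_force"]@U,s["wrist_force"]@n,s["wrist_force"][2])); return s
E
python3 - <<'E'
from h import *
goto(at(-.058,.14),q_for(YAW,-1)); rep()
print(line_to(at(-.058,.118),v=.05)); s=rep()
i=get_image("wrist"); cv2.imwrite("pics/w2.png",i)
i=get_image("scene"); crop(i,190,130,100,110,5,"pics/s2.png")
E
```

```text
t4.63 x-0.0588 n-0.0004 z0.1414 F u-0.4 n-0.8 z0.1
False
 t5.22 x-0.0583 n-0.0002 z0.1184 F u-0.9 n0.1 z4.1
```

View pics/w2.png

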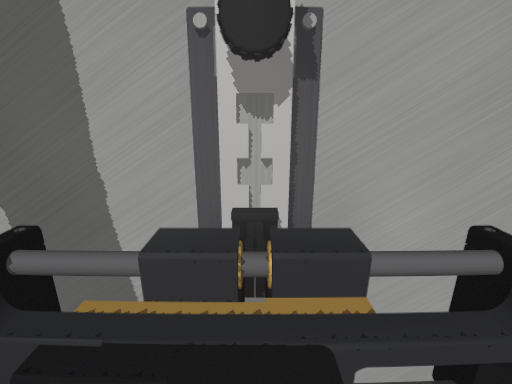

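View pics/s2.png

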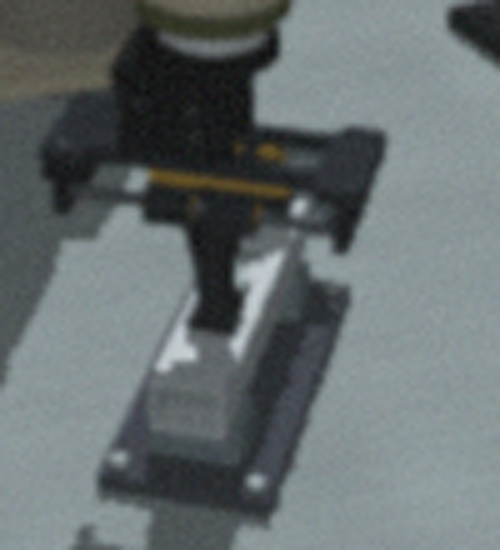

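```bash
python3 - <<'E'
from h import *
dwell(.3);rep("rest")
line_to(at(-.058,.13),v=.05);dwell(.2);rep("up")
line_to(at(-.063,.13),v=.05)
line_to(at(-.063,.119),v=.05);dwell(.2);rep("back")
line_to(at(-.063,.115),v=.03);dwell(.2);rep("115")
E
```

```text
rest t5.62 x-0.0582 n-0.0001 z0.1182 F u-2.8 n-1.3 z3.9
up t6.22 x-0.0578 n0.0002 z0.1297 F u0.0 n-0.1 z1.2
back t7.03 x-0.0631 n-0.0001 z0.1192 F u0.2 n0.0 z0.0
115 t7.52 x-0.0630 n0.0000 z0.1150 F u0.7 n0.3 z0.1
```

At x = -58 the tip was sitting on the ridge, and at -63 it is clear. Now I'll press.

```bash
python3 - <<'E'
from h import *
for z in (.112,.110,.108,.1065,.1055,.1045):
    r=line_to(at(-.063,z),v=.03,stop_force=14);dwell(.15);s=rep(str((z,r)))
    if s["wrist_force"][2]>9: break
E
```

```text
(0.112, False) t7.92 x-0.0632 n-0.0002 z0.1123 F u0.3 n-0.6 z4.0
(0.11, False) t8.32 x-0.0632 n-0.0002 z0.1102 F u-1.9 n-1.1 z3.5
(0.108, False) t8.72 x-0.0631 n-0.0001 z0.1082 F u-1.6 n-0.3 z5.4
(0.1065, False) t9.12 x-0.0634 n-0.0002 z0.1074 F u0.8 n0.4 z10.7
```

Bottomed at TCP z = 0.107, so the button is flush. Now I'll try the slide.

```bash
python3 - <<'E'
from h import *
for x in (-.060,-.057,-.054,-.051,-.048):
    r=line_to(at(x,.1066),v=.03,stop_force=14);dwell(.1);s=rep(str((x,r)))
    if r or s["wrist_force"]@U<-12: break
cv2.imwrite("pics/w3.png",get_image("wrist"))
E
```

```text
(-0.06, False) t9.47 x-0.0603 n-0.0002 z0.1074 F u1.0 n0.7 z10.4
(-0.057, False) t9.82 x-0.0574 n-0.0002 z0.1074 F u0.7 n0.1 z9.8
(-0.054, False) t10.17 x-0.0544 n-0.0002 z0.1074 F u0.1 n0.5 z9.9
(-0.051, False) t10.52 x-0.0514 n-0.0002 z0.1074 F u0.7 n0.7 z10.3
(-0.048, False) t10.87 x-0.0484 n-0.0002 z0.1074 F u0.7 n-0.0 z10.2
```

View pics/w3.png

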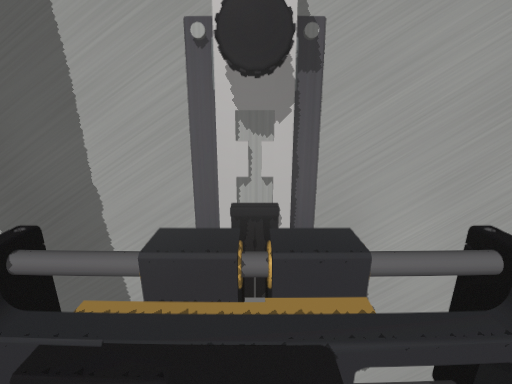

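```bash
python3 - <<'E'
from h import *
s=rep()
i=cv2.imread("pics/w3.png"); crop(i,215,90,80,160,5,"pics/w3c.png")
for v in (203,204,205,206): 
    p=px2w("wrist",[(255,v)],[.091],s)[0]; print(v,(p-NH)@U-.020+.060-.021)
i=cv2.imread("pics/w1.png"); s1=np.load("s1.npy",allow_pickle=True).item()
for v in (143,144): 
    p=px2w("wrist",[(255,v)],[.098],s1)[0]; print(v,(p-NH)@U-.020+.060-.021)
E
```

```text
t10.92 x-0.0484 n-0.0002 z0.1074 F u0.7 n0.8 z10.1
203 0.014479929029537115
204 0.013851485266840834
205 0.013221692755045446
206 0.012590545293860392
143 -0.00268971120915552
144 -0.003803134035448446
```

View pics/w3c.png

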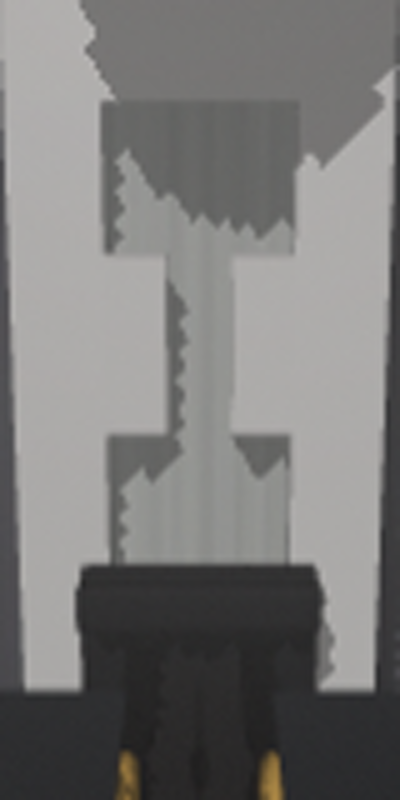

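Compared with the first wrist view, the ridge has moved outward about 15 mm with no resistance, so the screw is not holding. I'll lift off the face and push on the ridge alone until the button snaps up.

```bash
python3 - <<'E'
from h import *
line_to(at(-.0484,.1130),v=.03);dwell(.1);rep("lift")
x=-.0484
while x<-.014:
    x+=.003
    r=line_to(at(x,.1130),v=.03,stop_force=7);s=rep("%.4f %s"%(x,r))
    if r: break
dwell(.2);rep()
cv2.imwrite("pics/w4.png",get_image("wrist")); crop(get_image("scene"),190,130,100,110,5,"pics/s4.png")
E
```

```text
lift t11.38 x-0.0480 n0.0004 z0.1124 F u-0.5 n0.7 z-0.9
-0.0454 False t11.63 x-0.0450 n0.0000 z0.1128 F u-0.6 n0.3 z0.1
-0.0424 False t11.88 x-0.0428 n0.0002 z0.1131 F u-3.0 n-0.7 z-2.9
-0.0394 False t12.13 x-0.0400 n0.0002 z0.1131 F u-5.8 n-0.2 z-2.9
-0.0364 False t12.38 x-0.0371 n0.0002 z0.1131 F u-5.8 n-1.2 z-3.7
-0.0334 False t12.63 x-0.0341 n0.0002 z0.1131 F u-6.2 n-1.2 z-3.5
-0.0304 False t12.88 x-0.0311 n0.0002 z0.1131 F u-5.7 n-0.5 z-4.1
-0.0274 False t13.13 x-0.0281 n0.0002 z0.1131 F u-5.8 n-0.2 z-3.1
-0.0244 False t13.38 x-0.0250 n0.0002 z0.1131 F u-4.6 n-0.9 z-2.7
-0.0214 False t13.63 x-0.0220 n0.0002 z0.1132 F u-5.6 n-0.9 z-2.6
-0.0184 False t13.88 x-0.0183 n0.0001 z0.1133 F u-0.5 n1.4 z3.3
-0.0154 False t14.13 x-0.0168 n0.0001 z0.1134 F u-7.8 n0.8 z-1.1
-0.0124 False t14.38 x-0.0162 n0.0002 z0.1138 F u-18.0 n-2.1 z-7.2
 t14.58 x-0.0162 n0.0003 z0.1137 F u-18.4 n-1.2 z-7.9
```

View pics/w4.png

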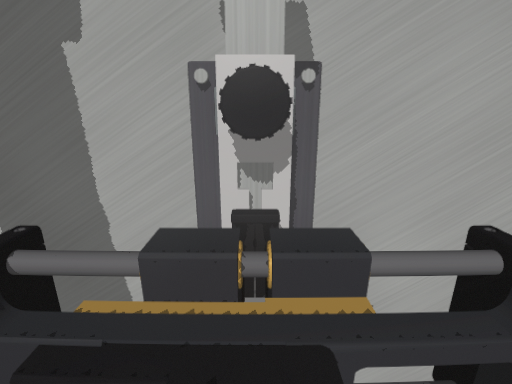

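The push force dropped at x = -18 when the button snapped up, then met a hard stop at -16. I'll back off, lift and check.

```bash
python3 - <<'E'
from h import *
line_to(at(-.0185,.1137),v=.03);dwell(.1);rep("backoff")
line_to(at(-.0195,.15),v=.06)
line_to(at(-.050,.27),v=.15);goto([.60,-.045,.27],q_for(2.598,-1));dwell(.3)
s=rep(); i=get_image("wrist"); cv2.imwrite("pics/w5.png",i)
np.save("s5.npy",s,allow_pickle=True)
crop(i,200,10,110,115,5,"pics/w5c.png"); crop(get_image("scene"),190,130,100,110,5,"pics/s5.png")
E
```

```text
backoff t15.14 x-0.0183 n-0.0001 z0.1138 F u-2.1 n0.5 z1.8
 t17.44 x-0.0846 n-0.0020 z0.2701 F u0.1 n-0.7 z0.4
```

View pics/w5c.png

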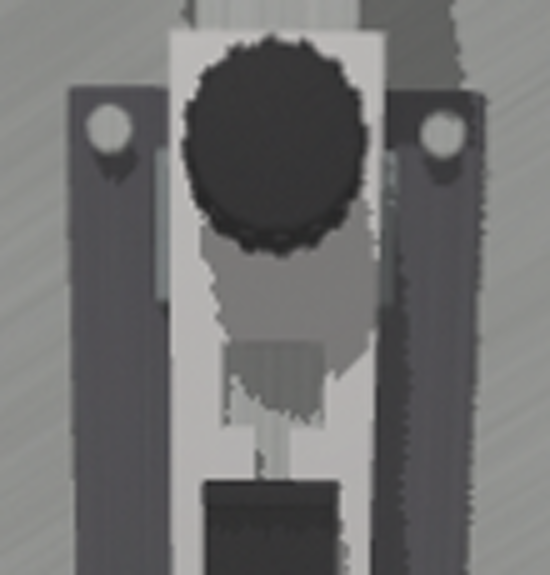

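View pics/s5.png

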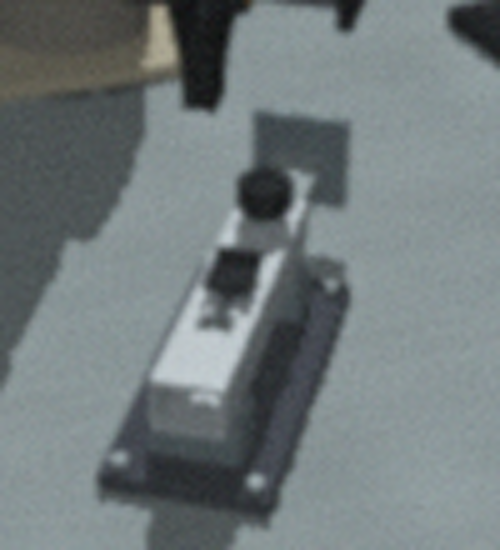

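```bash
python3 - <<'E'
from h import *
s=np.load("s5.npy",allow_pickle=True).item();s1=np.load("s1.npy",allow_pickle=True).item()
def c(y,s,z): return (px2w("wrist",[(254.5,10+(y+.5)/5-.5)],[z],s)[0]-NH)@U
for z in (.098,.091): print(z,c(482,s,z)-c(667,s1,.098))
i=cv2.imread("pics/w5.png");crop(i,200,90,110,100,6,"pics/w5d.png")
E
```

```text
0.098 0.04042365576424606
0.091 0.04060476810104172
```

View pics/w5d.png

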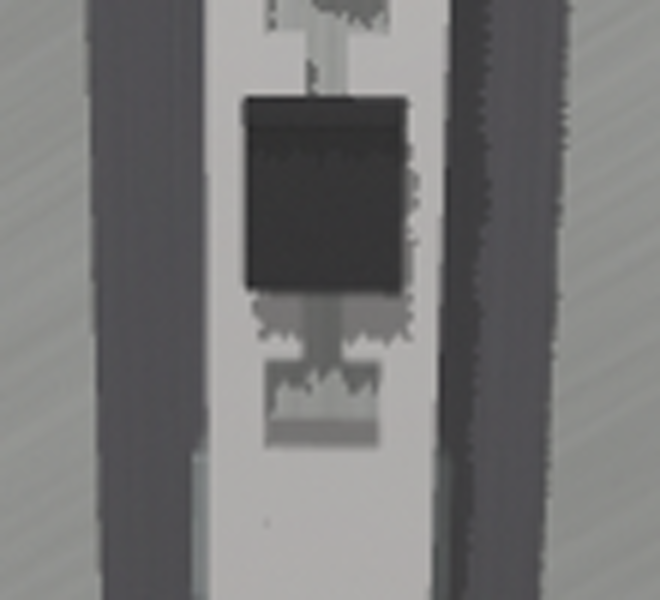

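The cap's ridge has moved 40.4 mm, the first hole is exposed, and the shadow behind the cap is about as long as at the start, so the button is up. The robot is clear, so I'm handing the job in.

```bash
python3 - <<'E'
from h import *
rep(); finish_job()
E
```

```text
t17.54 x-0.0849 n-0.0019 z0.2702 F u0.3 n0.1 z0.5
the job is handed in; nothing more can be done
```

The length stop is set one hole further out. I handed the job in at 17.5 s, with the gripper well clear and touching nothing.

- **Press:** With the jaws shut, I pressed the snap button until it bottomed at about 10 N, with the tube still at its first hole.
- **Slide:** The tube slid freely, so the lock screw was not holding and I left it alone. I then pushed on the cap's ridge. The push force dropped as the button sprang up, and the hole's edge stopped the tube.
- **Last checks:** The wrist images before and after show the cap moved 40.4 mm. The first hole is now exposed. The shadow behind the cap is about as long as it was at the start, which fits the button being fully up; I had no direct reading of its height.
- **What went wrong on the way:** The first approach came down about 3 mm too far outward and lightly touched the ridge at about 4 N. I moved back before pressing. I did not come near any of the things lying around, but I did not measure their positions again at the end.

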